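# Show how to close the power unit

## Task

A colleague is about to close up the small power unit: show them the job by pointing straight down with the fingertips from about 3 cm above, keeping still for two seconds each time. Point first at the empty screw hole in the unit's cover, then at the spare brass screw standing on the round clear lid, and last at the middle of the handle of the red-and-black screwdriver, and finish there, still pointing at it. Touch and move nothing, and travel well above everything, so that you never seem to point at one of the fitted screws or at the amber screwdriver.

Things in the scene. Friction and masses are not known exactly. Their poses are not given: they have to be found in the camera images.
- power_unit: Power unit to be closed: aluminium box, 130 x 90 x 42 mm high, with a dark cover with black vent slots and a screw place at each corner, each on a white ring 21 mm across. Three places have brass screws (heads 16 mm across, 6 mm above the cover); one has none. It stands loose on the worktop at any yaw. Origin: centre of its underside; x along the 130 mm side, z up. Fitted screws lie at x, y = (-52, 32), (-52, -32) and (52, -32) mm, the empty hole at (52, 32) mm.
- empty_hole (a point): Mouth of the empty screw hole: a black disc 9 mm across in a white ring, level with the cover's top, 42 mm above the worktop.
- screw_a (a point): Top of the head of one fitted brass screw, 48 mm above the worktop. Not to be pointed at.
- screw_b (a point): Top of the head of another fitted brass screw, 48 mm above the worktop. Not to be pointed at.
- screw_c (a point): Top of the head of the third fitted brass screw, 48 mm above the worktop. Not to be pointed at.
- clear_lid: Round, flat, whitish clear lid, 113 mm across and 7 mm high, lying loose on the worktop. Origin: centre of its underside.
- spare_screw: Spare brass screw standing head down on the clear lid, somewhere near its middle: head 16 mm across and 6 mm high, shank 7 mm thick pointing up, 24 mm high in all. Loose. Origin: centre of the underside of the head.
- spare_tip (a point): Upper end of the spare screw's shank, 31 mm above the worktop.
- driver_red: Screwdriver with a red and black handle, 135 mm long and 20 mm thick, lying loose on the worktop. Origin: middle of its length, at the underside; y runs from the steel blade (y from -67 to 0 mm) to the handle (0 to 66 mm).
- red_handle (a point): Top of the middle of the red-and-black handle, 19 mm above the worktop: the point to show.
- driver_amber: Screwdriver with an amber handle, 170 mm long and 24 mm thick, lying loose beside the red one, on its left or right. Origin: middle of its length, at the underside; y runs from the blade to the handle.
- amber_handle (a point): Top of the middle of the amber handle, 22 mm above the worktop. Not to be pointed at.
- cutters_red: Red-handled flush cutters, 45 x 130 x 11 mm, lying loose. Leave alone. Origin: centre of the underside.
- black_tape: Roll of black tape, 50 mm across, 18 mm high, lying flat, loose. Leave alone. Origin: centre of the underside.
Mind the look-alikes: they are no part of the job. There is more than one size of the driver_red; the job needs the middle-sized.

How it is judged:
By the outcome, as a careful person would: the job done as asked, in the order asked, and still so for the second after the job is handed in, with the robot touching nothing.
It also fails if it takes over 56 s, if anything falls off the work surface, if the arm or the gripper's body presses on something with over 40 N, if the wrist force passes 120 N, or if a joint passes its speed limit or range.

## Robot

A 7-joint arm with a two-finger parallel gripper is mounted at the origin on the work surface; the furniture and walls round the work are solid. World frame = base frame: x ahead of the robot, y to its left, z up, the work surface at z = 0. Lengths are in m, angles in rad, forces in N, time in s.
With the tool pointing down it reaches from about 0.4 to 0.875 m from the base axis. Payload 19.3 kg.
Tool frame: the origin (TCP) lies on the centre line of the jaws, within the pads' length; the fingertips stand 14 mm ahead of it and the grasp point (between the pads) lies 5 mm behind it; x points along the fingers, y is the direction in which the jaws open and shut, and the axes are right-handed (so a half turn about x gives the same grasp; the last joint's range is limited). The gripper opens to 85 mm and grips with 20 to 120 N. Pads are 22 mm wide; open, the fingers measure 114 mm over their backs; the gripper's body (76 mm by 85 mm) begins 54 mm behind the grasp point. The pads swing forward as they close: fully open they stand 13 mm farther back than shut.
Start: joints at [-1.301, 0.521, -0.036, 1.599, 0.021, 1.021, -0.113], TCP at [0.208, 0.589, 0.245] pointing down, gripper open.
Joint ranges: [-2.91, 2.91], [-0.3, 2.13], [-1.5, 1.42], [0.17, 2.43], [-1.26, 4.41], [0.16, 1.93], [-2.52, 2.52]. Speed limits (rad/s): [1.89, 1.89, 2.39, 2.39, 3.01, 3.01, 3.01].

## Interface

Orientations are given as [roll, pitch, yaw] about the fixed x, y, z axes, in that order (R = Rz(yaw) Ry(pitch) Rx(roll)).
In Python, from workcell import monitor, optics, bot gives the robot as it stands.
- The arm moves only by the tool arm_command, never from a script. Its arguments are lists of equal length, an entry for each row: "delta_pos": the shift along the tool's x, y, z as a fraction of full scale, a list of three; "rotation": the turn, a rotation vector about the tool's x, y, z as a fraction of full scale, a list of three. In form: {"delta_pos": [[dx, dy, dz], ...], "rotation": [[wx, wy, wz], ...]}. A call has 1 to 10 rows; each row shifts and turns the pose as measured when the row begins, along the tool's axes as they then stand; what a row does not reach is not made up. Full scale, the value 1, is 30 mm for a shift and 6 degrees for a turn. A row lasts 1/10 s, in which the tool goes at most 50 mm and 8.59 degrees, less where a joint would pass 70% of its speed; a pose out of reach is approached as far as the arm can. A call with a number of a shift or a turn outside -1 to 1 is refused whole. A call with a gripper value outside its range is refused whole. "gripper" is the closure, from -1 (fully open) to 1 (shut), so that 0 is half open, set as the call begins (left out, the last holds). The fingers move at their own pace and stop on an object; "grip_force" is the grip in N (left out, the last holds). Time passes only in rows, so rows that do not move let the fingers close. It gives the time, the measured TCP pose, the force and the opening at its end, in the units of the state.
- monitor.observe(): the state, without advancing time (a new reading comes with each control period).
- optics.grab_frame(name): name is "scene" or "side" or "wrist"; returns the picture (420x560x3 uint8, red, green, blue); there is no depth.
- optics.camera_params(name): a dict with "fx", "fy", "cx", "cy" (pixels), "dist_coeffs" ([k1, k2, p1, p2, k3] as OpenCV has them; the pictures are not rectified), "origin" and "rotation" of the camera in the world. Camera axes: x right, y down, z forward; pixel columns grow to the right and rows downward; lengths in m; the calibration is good to about 2 mm. A picture is of the moment at which its call begins: read the wrist's pose just before it. camera_params takes no time and is no camera call; for the wrist camera it gives the pose at the moment of the call.
- bot.job_done(): hands the job in, once; it reports no verdict.
The state is a dict: "clock": time; "qpos": joint angles; "qd": joint speeds; "joint_efforts": joint torques, N m; "position": TCP position; "tool_rot": TCP orientation; "force": force on the tool from outside, world axes, zero at the start; "moment": the same for the moment, N m; "grip_width": finger opening in m.
Only numpy, scipy, OpenCV 4.12 (cv2) and the standard library are available. Lean on these libraries where they do the work, as an engineer would, in place of code of your own. Each camera call takes 0.05 s, during which the arm holds its last target. There are 200 camera calls.

## Working session

There is one attempt and no reset: what is moved stays moved. The work goes in short steps, Python scripts to look and compute and a tool call to move; the robot and the scene stay as the last step left them, time stands still between calls to the robot, and variables do not carry over. Pictures are saved under pics/ and viewed, about 8 in all and at most 12, crops included, and the job is handed in when it is done.

Besides the shell and the picture viewer there is one more tool, called in YAML: its name, and indented under it one key for each argument. arm_command: Moves the arm, as the interface text tells. Its arguments: {"type":"object","properties":{"delta_pos":{"type":"array","items":{"type":"array","items":{"type":"number"}}},"rotation":{"type":"array","items":{"type":"array","items":{"type":"number"}}},"gripper":{"type":"number"},"grip_force":{"type":"number"}},"required":["delta_pos","rotation"]}

```bash
mkdir -p pics
cat > h.py <<'E'
import numpy as np, cv2
from workcell import monitor, optics, bot
def grab(name,fn):
    p=optics.camera_params(name); im=optics.grab_frame(name)
    cv2.imwrite('pics/'+fn,im[:,:,::-1]); return im,p
def ray(p,px,z):
    K=np.array([[p['fx'],0,p['cx']],[0,p['fy'],p['cy']],[0,0,1]])
    px=np.array(px,float).reshape(-1,1,2)
    n=cv2.undistortPoints(px,K,np.array(p['dist_coeffs'],float)).reshape(-1,2)
    d=np.c_[n,np.ones(len(n))]@np.array(p['rotation']).T
    o=np.array(p['origin']); return o+d*((z-o[2])/d[:,2])[:,None]
E
python3 - <<'E'
from h import *
import json
for n in('scene','side','wrist'):
    im,p=grab(n,n+'0.png'); print(n,np.round(p['origin'],3),np.round(p['rotation'],2).tolist(),p['fx'])
a=[cv2.imread(f'pics/{n}0.png') for n in('scene','wrist')]
s=monitor.observe(); print(s['clock'],s['position'],s['tool_rot'],s['grip_width'],s['force'])
E
```

```text
scene [-0.214 -0.599  0.57 ] [-2.14, -0.01, -1.0] 400.0699390123159
side [ 0.213 -0.522  0.87 ] [-2.64, 0.0, -0.63] 396.03270016782994
wrist [0.137 0.614 0.373] [2.84, 0.0, 1.23] 290.5850098903348
0.15 [0.20826518 0.58904384 0.24487886] [-1.50834619  1.56998541 -1.84817096] 0.08569116640697212 [-0.35867038 -1.12087027 -0.14487567]
```

View pics/scene0.png

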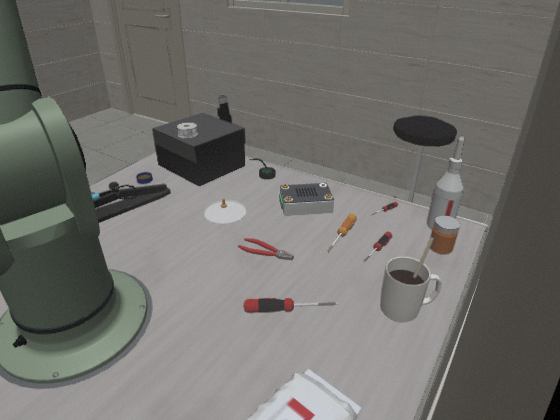

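Scene view: red/black drivers at (270,305) large, (382,241) next to the amber one at (345,228), and (390,208) small. The power unit is at (306,198) and the lid with the spare screw at (224,207).

View pics/side0.png

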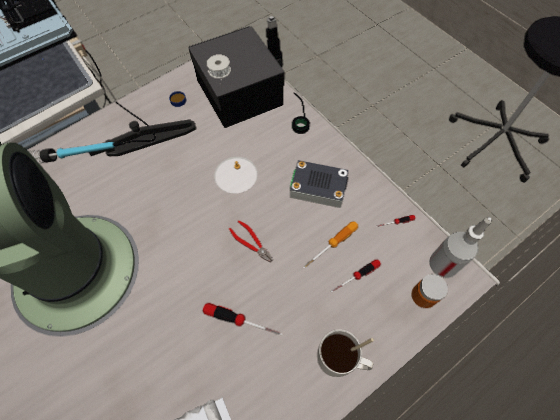

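```bash
cat >> h.py <<'E'
from scipy.spatial.transform import Rotation as Ro
_ray=ray
def ray(p,px,z):
    p=dict(p); p['rotation']=Ro.from_euler('xyz',p['rotation']).as_matrix(); return _ray(p,px,z)
E
python3 - <<'E'
from h import *
p=optics.camera_params('scene')
for n,px,z in [('lid',(224,212),.007),('tip',(223,199),.031),('unit',(306,193),.042),('bigh',(269,305),.015),('bigtip',(337,303),.005),('redh',(382,240),.019),('redend',(391,234),.01),('redtip',(366,260),.004),('smallend',(397,204),.01),('smalltip',(373,214),.004),('amb',(346,226),.02),('nw',(284,187),.048),('n',(325,186),.048),('e',(328,199),.048),('w',(289,199),.048)]:
    print(n,np.round(ray(p,px,z)[0],3))
E
```

```text
lid [ 0.437 -0.004  0.007]
tip [0.456 0.013 0.031]
unit [ 0.587 -0.161  0.042]
bigh [ 0.226 -0.291  0.015]
bigtip [ 0.31  -0.392  0.005]
redh [ 0.533 -0.396  0.019]
redend [ 0.58  -0.402  0.01 ]
redtip [ 0.463 -0.388  0.004]
smallend [ 0.722 -0.368  0.01 ]
smalltip [ 0.648 -0.329  0.004]
amb [ 0.537 -0.302  0.02 ]
nw [ 0.573 -0.101  0.048]
n [ 0.639 -0.189  0.048]
e [ 0.583 -0.228  0.048]
w [ 0.528 -0.145  0.048]
```

Side view: the unit's white ring without brass is at (343,173). The other three corners, (302,165), (297,183) and (337,198), carry brass. The spare screw is at (237,165). Red drivers are at (225,314) large, (367,268) middle and (404,219) small; the amber one is at (344,234). Next: refine with masks and check a close crop.

Run:
```python
from h import *
P={n:optics.camera_params(n) for n in('side','scene')}
for n in P:
    im=cv2.imread(f'pics/{n}0.png'); h=cv2.cvtColor(im,cv2.COLOR_BGR2HSV)
    for nm,m in [('red',((h[...,0]<6)|(h[...,0]>172))&(h[...,1]>140)&(h[...,2]>60)),('yel',(h[...,0]>=8)&(h[...,0]<28)&(h[...,1]>120)&(h[...,2]>90))]:
        k,l,st,c=cv2.connectedComponentsWithStats(m.astype(np.uint8))
        print(n,nm,[(np.round(c[i],1).tolist(),int(st[i,4])) for i in range(1,k) if st[i,4]>5 and c[i][0]>180])
p=P['side']
for nm,px,z in [('hole',(343,173),.042),('a',(302,165),.048),('b',(297,183),.048),('c',(337,198),.048),('tip',(237,161.5),.031),('redh',(367,268),.015),('redend',(381,261),.01),('redtip',(334,290),.004),('redstart',(354,277),.01),('smend',(415,217),.006),('smtip',(378,227),.003),('bigend',(203,310),.012),('bigtip',(280,333),.004),('amb',(344,234),.015),('ambend',(358,224),.012),('ambtip',(306,266),.004)]:
    print(nm,np.round(ray(p,px,z)[0],3))
im=cv2.imread('pics/side0.png')
a=cv2.resize(im[150:300,220:420],None,fx=4,fy=4,interpolation=cv2.INTER_CUBIC); cv2.imwrite('pics/crop.png',a)
```

```text
side red [([411.5, 217.3], 29), ([396.8, 220.9], 21), ([251.0, 233.1], 118), ([242.5, 240.7], 125), ([375.4, 263.4], 58), ([447.7, 268.6], 67), ([357.2, 274.8], 41), ([209.3, 308.9], 131), ([225.0, 307.7], 13), ([239.3, 319.3], 92)]
side yel [([236.9, 165.4], 25), ([301.2, 163.6], 21), ([296.1, 184.8], 23), ([338.1, 193.3], 26), ([343.2, 233.9], 305), ([425.3, 296.0], 76)]
scene red [([387.8, 234.1], 12), ([264.4, 244.5], 53), ([377.4, 244.7], 14), ([256.5, 250.5], 60), ([251.2, 303.9], 117), ([287.8, 302.3], 52), ([301.1, 409.2], 162)]
scene yel [([346.9, 223.8], 173), ([444.2, 241.9], 325)]
hole [ 0.649 -0.179  0.042]
a [ 0.579 -0.103  0.048]
b [ 0.537 -0.138  0.048]
c [ 0.589 -0.227  0.048]
tip [0.46  0.013 0.031]
redh [ 0.542 -0.394  0.015]
redend [ 0.581 -0.4    0.01 ]
redtip [ 0.452 -0.387  0.004]
redstart [ 0.506 -0.392  0.01 ]
smend [ 0.727 -0.366  0.006]
smtip [ 0.637 -0.331  0.003]
bigend [ 0.194 -0.256  0.012]
bigtip [ 0.301 -0.391  0.004]
amb [ 0.555 -0.3    0.015]
ambend [ 0.6   -0.299  0.012]
ambtip [ 0.437 -0.306  0.004]
```

View pics/crop.png

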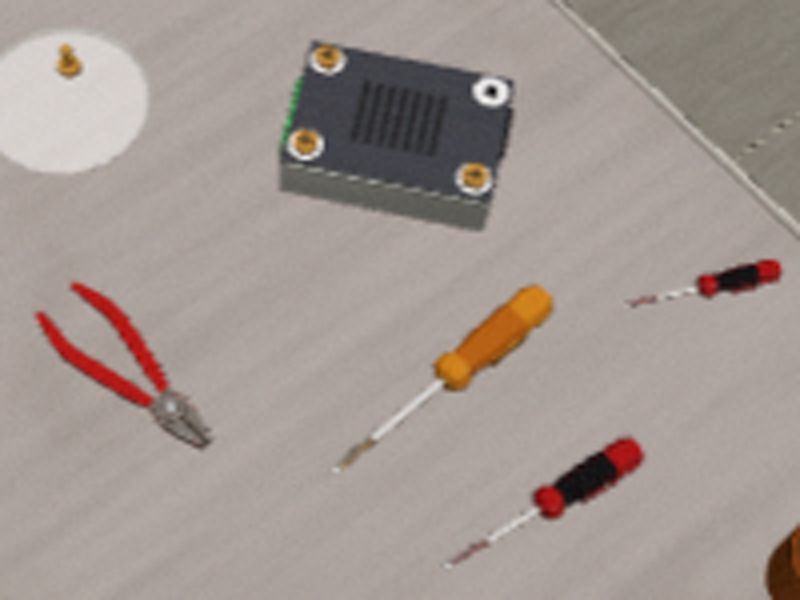

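The crop confirms the empty hole at side px (342.5,172.7) and the spare tip at (236.5,161.7). The driver beside the amber one measures about 130 mm, against about 97 and 173 mm for the other two, so it is the middle-sized one. Next I check the tall obstacles and the tool axes.

Run:
```python
from h import *
p=optics.camera_params('scene')
b=ray(p,(205,181),0)[0]; print('box near corner',b)
for z in(.08,.1,.12,.15): print(z,np.round(ray(p,[(205,141),(154,128),(245,128),(195,116)],z)[:,:2],3).tolist(), np.round(ray(p,(187,126),z+.02)[0],3))
p=optics.camera_params('side')
for z in (.08,.1,.12): print('side',z,np.round(ray(p,[(228,124),(226,106),(283,90),(250,29),(191,50)],z)[:,:2],3).tolist())
s=monitor.observe(); R=Ro.from_euler('xyz',s['tool_rot']).as_matrix(); print(np.round(R,3))
d=np.array([.649,-.179,.25])-s['position']; print(R.T@d/.03, np.linalg.norm(d))
```

```text
box near corner [0.54523143 0.16038869 0.        ]
0.08 [[0.635, 0.232], [0.624, 0.453], [0.793, 0.196], [0.788, 0.42]] [0.662 0.333 0.1  ]
0.1 [[0.6, 0.198], [0.59, 0.41], [0.752, 0.164], [0.747, 0.379]] [0.624 0.293 0.12 ]
0.12 [[0.566, 0.164], [0.556, 0.368], [0.711, 0.131], [0.706, 0.337]] [0.587 0.254 0.14 ]
0.15 [[0.514, 0.113], [0.504, 0.303], [0.649, 0.083], [0.645, 0.275]] [0.531 0.194 0.17 ]
side 0.08 [[0.49, 0.092], [0.518, 0.146], [0.672, 0.103], [0.739, 0.362], [0.551, 0.388]]
side 0.1 [[0.483, 0.076], [0.51, 0.129], [0.66, 0.087], [0.726, 0.339], [0.542, 0.365]]
side 0.12 [[0.476, 0.061], [0.503, 0.112], [0.649, 0.071], [0.713, 0.317], [0.534, 0.342]]
[[-0.     0.333  0.943]
 [-0.001  0.943 -0.333]
 [-1.    -0.001  0.   ]]
[ -0.15399965 -19.24063856  22.38455427] 0.8855307685666245
```

View pics/wrist0.png

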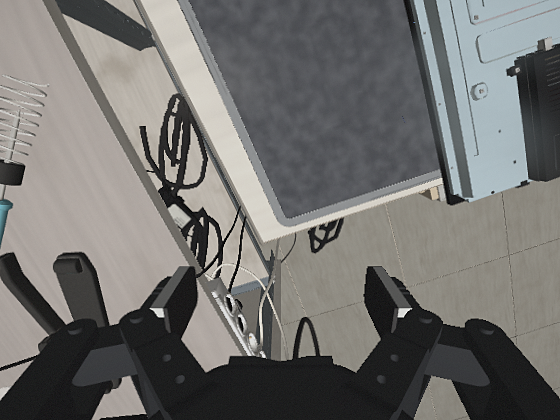

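The wrist camera shows only the floor and bench edge on the left. The box top is about 0.13 m high around (0.54–0.71, 0.13–0.36), so I route inside it, high up, with the jaws shut.

arm_command:
  delta_pos:
    - [-0.9,0,0]
    - [-0.5,-0.4,0.35]
    - [0,-0.95,0.82]
    - [0,-0.95,0.82]
    - [0,-0.95,0.82]
    - [0,-0.95,0.82]
    - [0,-0.95,0.82]
    - [0,-0.95,0.82]
    - [0,-0.95,0.82]
    - [0,-0.95,0.82]
  rotation:
    - [0,0,0]
    - [0,0,0]
    - [0,0,0]
    - [0,0,0]
    - [0,0,0]
    - [0,0,0]
    - [0,0,0]
    - [0,0,0]
    - [0,0,0]
    - [0,0,0]
  gripper: 1

```text
clock: 1.15
position: [0.3244, 0.2855, 0.2862]
tool_rot: [-1.919, 1.567, -2.252]
force: [0.6, 1.1, -0.4]
grip_width: 0.0002
```

arm_command:
  delta_pos:
    - [0,-0.98,0.87]
    - [0,-0.98,0.87]
    - [0,-0.98,0.87]
    - [0,-0.98,0.87]
    - [0,-0.98,0.87]
    - [0,-0.98,0.87]
    - [0,-0.98,0.87]
    - [0,-0.98,0.87]
    - [0,-0.98,0.87]
    - [0,-0.98,0.87]
  rotation:
    - [0,0,0]
    - [0,0,0]
    - [0,0,0]
    - [0,0,0]
    - [0,0,0]
    - [0,0,0]
    - [0,0,0]
    - [0,0,0]
    - [0,0,0]
    - [0,0,0]

```text
clock: 2.15
position: [0.4779, -0.0937, 0.2877]
tool_rot: [-1.565, 1.569, -1.896]
force: [0.4, 0.7, -0.4]
grip_width: -0.0002
```

```bash
cat >> h.py <<'E'
def go(t):
    s=monitor.observe(); R=Ro.from_euler('xyz',s['tool_rot']).as_matrix()
    print('pos',np.round(s['position'],4),'down err deg',np.degrees(np.arccos(-R[2,0])).round(2),'clock',s['clock'],'q',np.round(s['qpos'],2))
    print('delta units',np.round(R.T@(np.array(t)-s['position'])/.03,2))
    # small turn to straighten tool x to -z
    c=np.cross(R[:,0],[0,0,-1]); print('turn units',np.round(R.T@c/np.radians(6),3))
E
python3 - <<'E'
from h import *
im,p=grab('wrist','w1.png')
go([.649,-.179,.25])
E
```

```text
pos [ 0.4793 -0.0995  0.2879] down err deg 0.24 clock 2.2 q [-0.24  0.27  0.4   1.91 -0.12  0.98  1.45]
delta units [ 1.28 -0.63  6.21]
turn units [-0.     0.019  0.034]
```

View pics/w1.png

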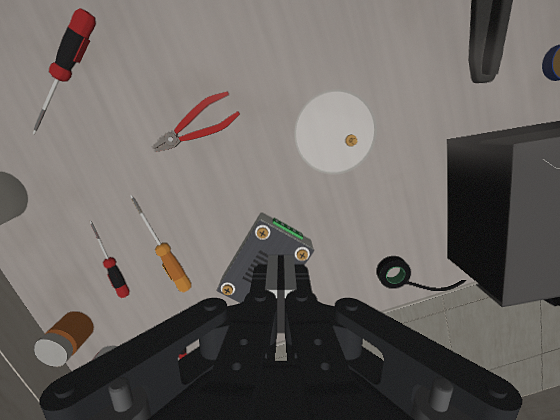

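The wrist view shows three brass screws at (263,233), (303,255) and (228,289), the spare screw at (351,140), the red middle driver's handle at (116,278), and the amber one at (173,266). I'll measure all of these with the arm at rest.

Run:
```python
from h import *
optics.grab_frame('side'); im,p=grab('wrist','w2.png')
h=cv2.cvtColor(im,cv2.COLOR_RGB2HSV)
m=(h[...,0]>=8)&(h[...,0]<28)&(h[...,1]>110)&(h[...,2]>80)
k,l,st,c=cv2.connectedComponentsWithStats(m.astype(np.uint8))
C=[(c[i],st[i,4]) for i in range(1,k) if st[i,4]>25]
for q,a in C: print('yel',np.round(q,1),a,np.round(ray(p,q,.048)[0],4), np.round(ray(p,q,.013)[0],4))
m=((h[...,0]<6)|(h[...,0]>172))&(h[...,1]>130)&(h[...,2]>50)
k,l,st,c=cv2.connectedComponentsWithStats(m.astype(np.uint8))
for i in range(1,k):
    if st[i,4]>25: print('red',np.round(c[i],1),st[i],np.round(ray(p,c[i],.010)[0],4))
r=im[90:330,60:400]
cv2.imwrite('pics/c2.png',cv2.resize(r,None,fx=2.35,fy=2.35,interpolation=cv2.INTER_CUBIC)[:,:,::-1])
go([.649,-.179,.25])
```

```text
yel [557.9  60.2] 64 [0.4435 0.2675 0.048 ] [0.4469 0.2998 0.013 ]
yel [353.1 138.2] 95 [0.4533 0.0057 0.048 ] [0.4577 0.013  0.013 ]
yel [264.5 231.4] 71 [ 0.5325 -0.14    0.048 ] [ 0.5445 -0.1465  0.013 ]
yel [175.5 267.1] 728 [ 0.5418 -0.2789  0.048 ] [ 0.5547 -0.2986  0.013 ]
yel [304.4 253. ] 69 [ 0.581  -0.0988  0.048 ] [ 0.5975 -0.1014  0.013 ]
yel [229.7 288.9] 62 [ 0.5999 -0.219   0.048 ] [ 0.6182 -0.233   0.013 ]
yel [ 67.9 337.2] 186 [ 0.5997 -0.503   0.048 ] [ 0.618 -0.544  0.013]
red [83.3 29.5] [ 70   8  27  54 701] [ 0.2127 -0.2708  0.01  ]
red [61.  72.1] [ 51  63  22  18 260] [ 0.2463 -0.3243  0.01  ]
red [200.  109.4] [176  91  54  43 421] [ 0.3547 -0.1683  0.01  ]
red [211.2 128. ] [181 111  60  30 405] [ 0.3819 -0.1635  0.01  ]
red [111.6 262.2] [106 257  12  11  99] [ 0.515 -0.394  0.01 ]
red [125.  290.8] [118 284  14  14 127] [ 0.568  -0.3991  0.01  ]
pos [ 0.4777 -0.0942  0.2873] down err deg 0.14 clock 2.3 q [-0.25  0.27  0.4   1.92 -0.12  0.98  1.44]
delta units [ 1.24 -0.79  6.32]
turn units [ 0.    -0.004  0.024]
```

View pics/c2.png

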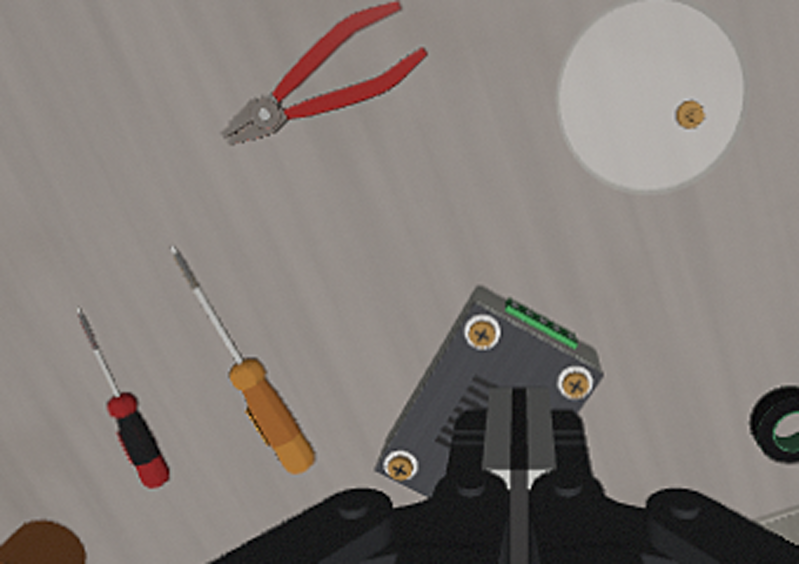

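The fitted screws give sides of 63.6 and 103.8 mm, against 64 and 104 expected, so the hole is at (0.648,-0.178). That agrees with the side camera to about 1 mm. Moving above it.

arm_command:
  delta_pos:
    - [0,-0.11,0.9]
    - [0,-0.11,0.9]
    - [0,-0.11,0.9]
    - [0,-0.11,0.9]
    - [0,-0.11,0.9]
    - [0,-0.11,0.9]
    - [0,-0.11,0.9]
    - [0,0,0]
  rotation:
    - [0,0,0]
    - [0,0,0]
    - [0,0,0]
    - [0,0,0]
    - [0,0,0]
    - [0,0,0]
    - [0,0,0]
    - [0,0,0]

```text
clock: 3.1
position: [0.6538, -0.1705, 0.2851]
tool_rot: [2.773, 1.565, 2.448]
force: [-0.5, -0.5, -0.5]
grip_width: 0.0003
```

Run:
```python
from h import *
go([.648,-.178,.13])
im,p=grab('wrist','w3.png')
h=cv2.cvtColor(im,cv2.COLOR_RGB2HSV)
m=(h[...,0]>=8)&(h[...,0]<28)&(h[...,1]>110)&(h[...,2]>80)
k,l,st,c=cv2.connectedComponentsWithStats(m.astype(np.uint8))
for i in range(1,k):
    if st[i,4]>25: print('yel',np.round(c[i],1),st[i,4],np.round(ray(p,c[i],.048)[0],4), np.round(ray(p,c[i],.013)[0],4))
```

```text
pos [ 0.6538 -0.1705  0.2851] down err deg 0.36 clock 3.1 q [-0.06  0.6   0.38  1.42 -0.23  1.17  1.6 ]
delta units [ 5.17 -0.31 -0.07]
turn units [ 0.    -0.056 -0.022]
yel [272.1  81.9] 102 [ 0.534  -0.1402  0.048 ] [ 0.5294 -0.1396  0.013 ]
yel [317.5 111.6] 91 [ 0.5827 -0.0996  0.048 ] [ 0.5828 -0.0951  0.013 ]
yel [167.2 141.6] 1049 [ 0.5564 -0.2853  0.048 ] [ 0.5539 -0.2984  0.013 ]
yel [229.9 158.1] 88 [ 0.6006 -0.2191  0.048 ] [ 0.6023 -0.2259  0.013 ]
yel [ 53.9 223.3] 843 [ 0.6028 -0.4816  0.048 ] [ 0.6048 -0.5136  0.013 ]
```

View pics/w3.png

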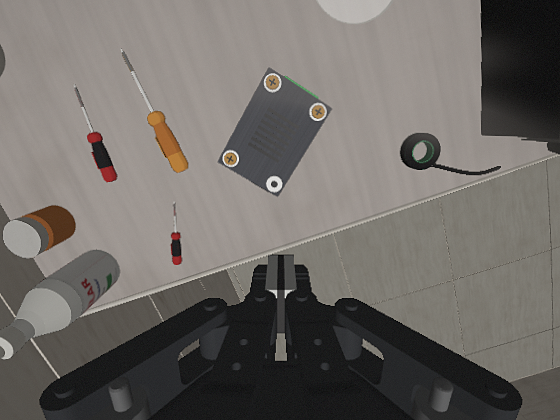

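Empty hole at (275,184), the fitted screws at the other three corners. Fresh estimate (0.649,-0.178). Descending.

arm_command:
  delta_pos:
    - [0.9,-0.28,-0.04]
    - [0.95,0,0]
    - [0.95,0,0]
    - [0.95,0,0]
    - [0.95,0,0]
    - [0.8,0,0]
    - [0.4,0,0]
    - [0,0,0]
  rotation:
    - [0,-0.05,-0.02]
    - [0,0,0]
    - [0,0,0]
    - [0,0,0]
    - [0,0,0]
    - [0,0,0]
    - [0,0,0]
    - [0,0,0]

```text
clock: 3.95
position: [0.6449, -0.1667, 0.1046]
tool_rot: [1.982, 1.566, 1.663]
force: [0.2, -1.0, 1.0]
grip_width: -0.0001
```

Run:
```python
from h import *
im,p=grab('wrist','w4.png')
print('hole',ray(p,(275,184),.042))
go([.649,-.178,.086])
s,_=grab('side','s4.png')
cv2.imwrite('pics/s4c.png',cv2.resize(np.hstack([s[60:240,250:450],]),None,fx=3.3,fy=3.3,interpolation=cv2.INTER_CUBIC)[:,:,::-1])
a,_=grab('scene','sc4.png')
A=cv2.resize(a[90:240,240:400],(800,750))[:600]
b=np.hstack([cv2.resize(s[90:240,260:420],(400,375)),cv2.resize(a[90:240,240:400],(400,375))])
cv2.imwrite('pics/b4.png',b[:,:,::-1])
```

```text
hole [[ 0.60900385 -0.15885617  0.042     ]]
pos [ 0.6453 -0.1668  0.1055] down err deg 0.29 clock 4.0 q [-0.03  0.77  0.31  1.6  -0.3   0.82  1.66]
delta units [ 0.65 -0.32  0.23]
turn units [-0.    -0.01  -0.047]
```

View pics/b4.png

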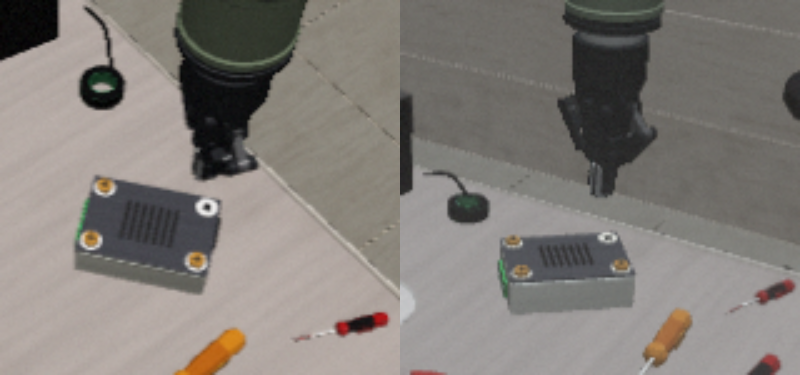

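The fingertips hang over the empty hole, about 11 mm short sideways, at (344,161) in the side view and (320,168) in the scene view. I'll triangulate them to confirm the tip offset with the jaws shut.

Run:
```python
from h import *
P={n:optics.camera_params(n) for n in('side','scene')}
for z in(.08,.085,.09,.095,.1,.105):
    print(z,np.round(ray(P['side'],(344,160.5),z)[0,:2],4),np.round(ray(P['scene'],(320,168),z)[0,:2],4))
```

```text
0.08 [ 0.6545 -0.1692] [ 0.6691 -0.156 ]
0.085 [ 0.6517 -0.1714] [ 0.6601 -0.1605]
0.09 [ 0.6489 -0.1736] [ 0.6511 -0.165 ]
0.095 [ 0.6461 -0.1759] [ 0.6421 -0.1695]
0.1 [ 0.6433 -0.1781] [ 0.6331 -0.1741]
0.105 [ 0.6405 -0.1803] [ 0.6241 -0.1786]
```

arm_command:
  delta_pos:
    - [0.3,-0.32,0.22]
    - [0.2,0,0]
    - [0,0,0]
  rotation:
    - [0,0,-0.04]
    - [0,0,0]
    - [0,0,0]

```text
clock: 4.4
position: [0.6512, -0.1803, 0.0934]
tool_rot: [0.144, 1.565, -0.175]
force: [-0.1, -0.3, 0.9]
grip_width: -0.0001
```

Run:
```python
from h import *
go([.649,-.178,.086])
```

```text
pos [ 0.6512 -0.1803  0.0934] down err deg 0.32 clock 4.4 q [-0.    0.8   0.3   1.58 -0.3   0.8   1.67]
delta units [ 0.25  0.05 -0.09]
turn units [ 0.     0.053 -0.008]
```

The tip is about 14 mm below the TCP as stated. Correct the last few mm, then hold.

arm_command:
  delta_pos:
    - [0.22,0.05,-0.07]
    - [0,0,0]
    - [0,0,0]
    - [0,0,0]
    - [0,0,0]
    - [0,0,0]
    - [0,0,0]
    - [0,0,0]
    - [0,0,0]
    - [0,0,0]
  rotation:
    - [0,0.05,0]
    - [0,0,0]
    - [0,0,0]
    - [0,0,0]
    - [0,0,0]
    - [0,0,0]
    - [0,0,0]
    - [0,0,0]
    - [0,0,0]
    - [0,0,0]

```text
clock: 5.4
position: [0.6498, -0.178, 0.0868]
tool_rot: [1.098, 1.57, 0.779]
force: [0.0, 0.2, 0.8]
grip_width: -0.0
```

arm_command:
  delta_pos:
    - [0,0,0]
    - [0,0,0]
    - [0,0,0]
    - [0,0,0]
    - [0,0,0]
    - [0,0,0]
    - [0,0,0]
    - [0,0,0]
    - [0,0,0]
    - [0,0,0]
  rotation:
    - [0,0,0]
    - [0,0,0]
    - [0,0,0]
    - [0,0,0]
    - [0,0,0]
    - [0,0,0]
    - [0,0,0]
    - [0,0,0]
    - [0,0,0]
    - [0,0,0]

```text
clock: 6.4
position: [0.6498, -0.1781, 0.0868]
tool_rot: [1.068, 1.57, 0.748]
force: [0.1, 0.9, 1.1]
grip_width: 0.0
```

arm_command:
  delta_pos:
    - [0,0,0]
    - [0,0,0]
    - [0,0,0]
    - [0,0,0]
    - [0,0,0]
    - [0,0,0]
    - [0,0,0]
    - [0,0,0]
  rotation:
    - [0,0,0]
    - [0,0,0]
    - [0,0,0]
    - [0,0,0]
    - [0,0,0]
    - [0,0,0]
    - [0,0,0]
    - [0,0,0]

```text
clock: 7.2
position: [0.6498, -0.1781, 0.0868]
tool_rot: [1.073, 1.57, 0.754]
force: [0.0, 0.7, 1.2]
grip_width: -0.0003
```

Run:
```python
from h import *
go([.649,-.178,.086])
s,_=grab('side','s5.png');a,_=grab('scene','sc5.png')
b=np.hstack([cv2.resize(s[90:240,260:420],(400,375)),cv2.resize(a[90:240,240:400],(400,375))])
cv2.imwrite('pics/b5.png',b[:,:,::-1])
```

```text
pos [ 0.6498 -0.1781  0.0868] down err deg 0.06 clock 7.2 q [-0.01  0.81  0.3   1.58 -0.31  0.8   1.67]
delta units [ 0.03 -0.01 -0.03]
turn units [-0.     0.005 -0.009]
```

View pics/b5.png

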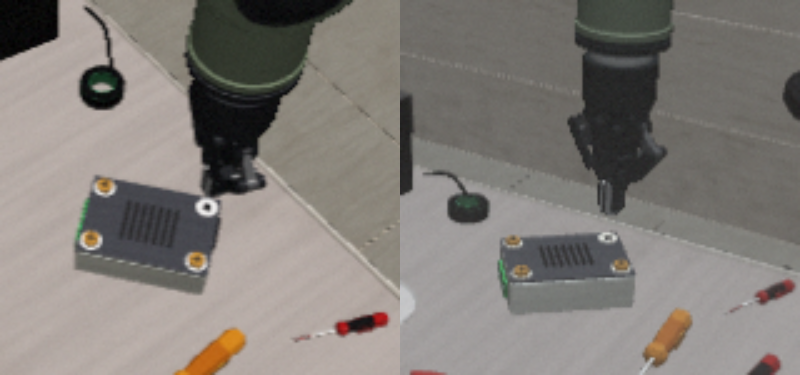

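The tip has stood over the hole, still, for over 2 s. I rise and go round screw_a to above the spare screw.

arm_command:
  delta_pos:
    - [-0.6,0,0]
    - [-0.95,0,0]
    - [-0.95,0,0]
    - [-0.95,0,0]
    - [-0.95,0,0]
    - [-0.95,0,0]
    - [-0.95,0,0]
    - [-0.4,0,0]
  rotation:
    - [0,0,0]
    - [0,0,0]
    - [0,0,0]
    - [0,0,0]
    - [0,0,0]
    - [0,0,0]
    - [0,0,0]
    - [0,0,0]

```text
clock: 8.1
position: [0.6483, -0.178, 0.2933]
tool_rot: [3.072, 1.567, 2.753]
force: [-0.1, -0.3, 0.4]
grip_width: -0.0002
```

arm_command:
  delta_pos:
    - [0,0.88,-0.66]
    - [0,0.88,-0.66]
    - [0,0.88,-0.66]
    - [0,0.88,-0.66]
    - [0,0.88,-0.66]
    - [0,-0.1,-0.96]
    - [0,-0.1,-0.96]
    - [0,-0.1,-0.96]
    - [0,-0.1,-0.96]
    - [0,0,0]
  rotation:
    - [0,0,0]
    - [0,0,0]
    - [0,0,0]
    - [0,0,0]
    - [0,0,0]
    - [0,0,0]
    - [0,0,0]
    - [0,0,0]
    - [0,0,0]
    - [0,0,0]

```text
clock: 9.1
position: [0.4747, 0.0101, 0.2906]
tool_rot: [-2.861, 1.564, 3.104]
force: [-0.5, 0.0, 0.4]
grip_width: 0.0001
```

Run:
```python
from h import *
go([.459,.013,.285])
```

```text
pos [0.4747 0.0101 0.2906] down err deg 0.38 clock 9.1 q [-0.46  0.24  0.38  1.94 -0.11  0.99  1.22]
delta units [ 0.19 -0.07 -0.53]
turn units [-0.    -0.061  0.017]
```

arm_command:
  delta_pos:
    - [0.2,-0.07,-0.53]
    - [0,0,0]
  rotation:
    - [0,-0.06,0.02]
    - [0,0,0]

```text
clock: 9.3
position: [0.4581, 0.0135, 0.2842]
tool_rot: [1.456, 1.57, 1.139]
force: [-0.0, -0.5, -0.4]
grip_width: 0.0002
```

Run:
```python
from h import *
im,p=grab('wrist','w6.png')
h=cv2.cvtColor(im,cv2.COLOR_RGB2HSV)
m=(h[...,0]>=8)&(h[...,0]<28)&(h[...,1]>110)&(h[...,2]>80)
k,l,st,c=cv2.connectedComponentsWithStats(m.astype(np.uint8))
for i in range(1,k):
    if st[i,4]>25: print('yel',np.round(c[i],1),st[i],np.round(ray(p,c[i],.016)[0],4),np.round(ray(p,c[i],.031)[0],4))
cx,cy=ray(p,(280,210),.0)[0,:2]; print(cx,cy)
cv2.imwrite('pics/c6.png',cv2.resize(im[100:300,180:380],(600,600),interpolation=cv2.INTER_CUBIC)[:,:,::-1])
go([.459,.013,.075])
```

```text
yel [495.3  94.4] [482  87  24  17 220] [0.4372 0.3166 0.016 ] [0.4353 0.306  0.031 ]
yel [280.6 179. ] [276 174  10  11  85] [0.4571 0.0136 0.016 ] [0.4544 0.0145 0.031 ]
yel [194.2 267.7] [189 263  11  10  71] [ 0.5456 -0.1548  0.016 ] [ 0.5396 -0.1475  0.031 ]
yel [116.  295.9] [ 98 273  37  46 699] [ 0.5535 -0.2967  0.016 ] [ 0.5472 -0.2841  0.031 ]
yel [233.8 288.7] [229 285  11   9  60] [ 0.5988 -0.1102  0.016 ] [ 0.5907 -0.1046  0.031 ]
yel [163.2 318.4] [160 316   9   7  34] [ 0.6156 -0.2414  0.016 ] [ 0.6069 -0.2309  0.031 ]
yel [ 24.8 350.9] [  0 334  46  43 907] [ 0.606  -0.5186  0.016 ] [ 0.5977 -0.4976  0.031 ]
0.5038007116324614 -0.0026625618143342814
pos [0.4594 0.0134 0.2847] down err deg 0.09 clock 9.35 q [-0.48  0.22  0.38  1.98 -0.1   0.96  1.2 ]
delta units [ 6.99 -0.02 -0.02]
turn units [ 0.     0.012 -0.009]
```

View pics/c6.png

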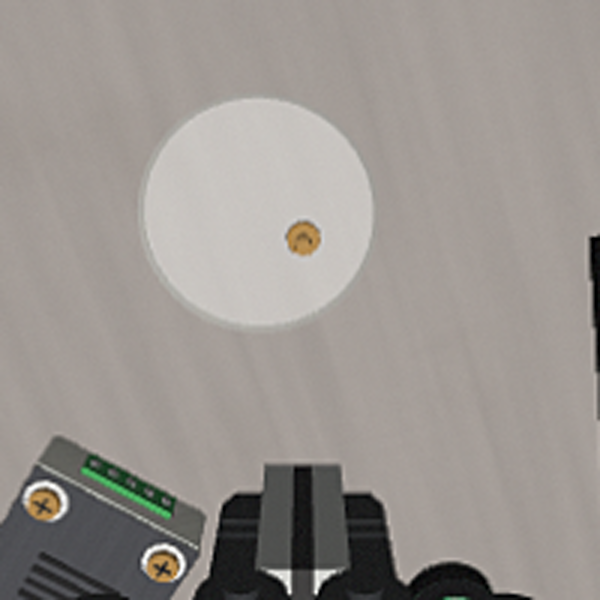

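Spare screw at (280.6,179) on the lid, seen nearly end-on: (0.457,0.0135). Descending.

arm_command:
  delta_pos:
    - [0.9,0,0]
    - [0.95,0,0]
    - [0.95,0,0]
    - [0.95,0,0]
    - [0.95,0,0]
    - [0.95,0,0]
    - [0.5,0,0]
    - [0,0,0]
  rotation:
    - [0,0,0]
    - [0,0,0]
    - [0,0,0]
    - [0,0,0]
    - [0,0,0]
    - [0,0,0]
    - [0,0,0]
    - [0,0,0]

```text
clock: 10.15
position: [0.4676, 0.0123, 0.0929]
tool_rot: [0.314, 1.564, -0.005]
force: [-0.3, 0.3, 0.7]
grip_width: 0.0002
```

Run:
```python
from h import *
go([.4575,.0135,.0755])
```

```text
pos [0.4676 0.0123 0.0929] down err deg 0.39 clock 10.15 q [-0.35  0.54  0.25  2.14 -0.28  0.48  1.37]
delta units [ 0.58 -0.07 -0.33]
turn units [ 0.     0.062 -0.02 ]
```

arm_command:
  delta_pos:
    - [0.3,-0.05,-0.33]
    - [0.2,0,0]
    - [0,0,0]
  rotation:
    - [0,0.06,-0.02]
    - [0,0,0]
    - [0,0,0]

```text
clock: 10.45
position: [0.4583, 0.0139, 0.0777]
tool_rot: [0.282, 1.57, -0.037]
force: [-0.3, 0.9, -0.4]
grip_width: -0.0001
```

Run:
```python
from h import *
go([.4575,.0135,.0755])
s,_=grab('side','s7.png');a,_=grab('scene','sc7.png')
b=np.hstack([cv2.resize(s[90:240,160:320],(400,375)),cv2.resize(a[90:240,150:310],(400,375))])
cv2.imwrite('pics/b7.png',b[:,:,::-1])
```

```text
pos [0.4583 0.0139 0.0777] down err deg 0.05 clock 10.45 q [-0.34  0.57  0.23  2.16 -0.29  0.44  1.38]
delta units [ 0.07 -0.02 -0.02]
turn units [-0.     0.008 -0.002]
```

View pics/b7.png

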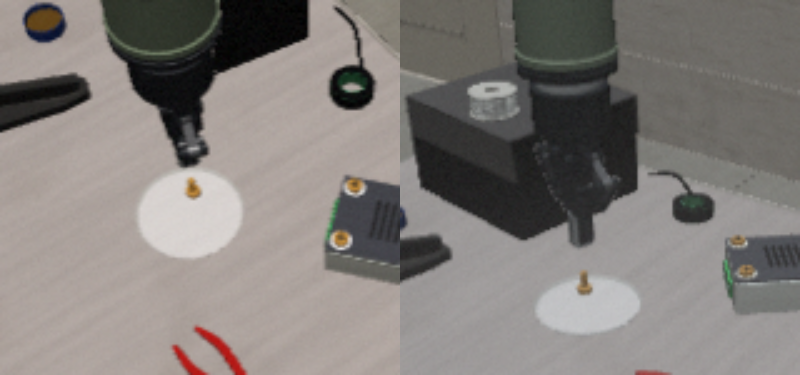

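In both views the fingertips stand about 3 cm straight above the upright screw. Trim by 2 mm and hold.

arm_command:
  delta_pos:
    - [0.06,-0.01,-0.02]
    - [0,0,0]
    - [0,0,0]
    - [0,0,0]
    - [0,0,0]
    - [0,0,0]
    - [0,0,0]
    - [0,0,0]
    - [0,0,0]
    - [0,0,0]
  rotation:
    - [0,0,0]
    - [0,0,0]
    - [0,0,0]
    - [0,0,0]
    - [0,0,0]
    - [0,0,0]
    - [0,0,0]
    - [0,0,0]
    - [0,0,0]
    - [0,0,0]

```text
clock: 11.55
position: [0.4589, 0.0141, 0.0777]
tool_rot: [0.475, 1.566, 0.156]
force: [-0.8, -1.2, -0.2]
grip_width: -0.0004
```

arm_command:
  delta_pos:
    - [0,0,0]
    - [0,0,0]
    - [0,0,0]
    - [0,0,0]
    - [0,0,0]
    - [0,0,0]
    - [0,0,0]
    - [0,0,0]
    - [0,0,0]
    - [0,0,0]
  rotation:
    - [0,0,0]
    - [0,0,0]
    - [0,0,0]
    - [0,0,0]
    - [0,0,0]
    - [0,0,0]
    - [0,0,0]
    - [0,0,0]
    - [0,0,0]
    - [0,0,0]

```text
clock: 12.55
position: [0.4589, 0.014, 0.0777]
tool_rot: [0.474, 1.566, 0.155]
force: [0.2, 0.5, -0.6]
grip_width: -0.0001
```

arm_command:
  delta_pos:
    - [0,0,0]
    - [0,0,0]
    - [0,0,0]
    - [0,0,0]
    - [0,0,0]
    - [0,0,0]
  rotation:
    - [0,0,0]
    - [0,0,0]
    - [0,0,0]
    - [0,0,0]
    - [0,0,0]
    - [0,0,0]

```text
clock: 13.15
position: [0.4588, 0.0141, 0.0777]
tool_rot: [0.471, 1.567, 0.152]
force: [-0.9, -0.5, -0.6]
grip_width: 0.0
```

arm_command:
  delta_pos:
    - [-0.6,0,0]
    - [-0.95,0,0]
    - [-0.95,0,0]
    - [-0.95,0,0]
    - [-0.95,0,0]
    - [-0.95,0,0]
    - [-0.95,0,0]
    - [-0.8,0,0]
  rotation:
    - [0,0,0]
    - [0,0,0]
    - [0,0,0]
    - [0,0,0]
    - [0,0,0]
    - [0,0,0]
    - [0,0,0]
    - [0,0,0]

```text
clock: 13.95
position: [0.4559, 0.0132, 0.2963]
tool_rot: [-2.398, 1.568, -2.718]
force: [-0.5, 0.4, -0.3]
grip_width: 0.0001
```

Run:
```python
from h import *
go([.44,-.36,.29]); go([.541,-.396,.29])
```

```text
pos [0.4559 0.0132 0.2963] down err deg 0.13 clock 13.95 q [-0.51  0.2   0.41  1.97 -0.09  0.99  1.2 ]
delta units [  0.22 -11.97   3.41]
turn units [-0.    -0.017  0.015]
pos [0.4559 0.0132 0.2963] down err deg 0.13 clock 13.95 q [-0.51  0.2   0.41  1.97 -0.09  0.99  1.2 ]
delta units [  0.22 -12.06   6.98]
turn units [-0.    -0.017  0.015]
```

arm_command:
  delta_pos:
    - [0,-0.92,0.26]
    - [0,-0.92,0.26]
    - [0,-0.92,0.26]
    - [0,-0.92,0.26]
    - [0,-0.92,0.26]
    - [0,-0.92,0.26]
    - [0,-0.92,0.26]
    - [0,-0.92,0.26]
    - [0,-0.92,0.26]
    - [0,-0.92,0.26]
  rotation:
    - [0,0,0]
    - [0,0,0]
    - [0,0,0]
    - [0,0,0]
    - [0,0,0]
    - [0,0,0]
    - [0,0,0]
    - [0,0,0]
    - [0,0,0]
    - [0,0,0]

```text
clock: 14.95
position: [0.4443, -0.2801, 0.2999]
tool_rot: [0.786, 1.565, 0.475]
force: [0.7, 1.5, 0.3]
grip_width: 0.0003
```

arm_command:
  delta_pos:
    - [0,-0.92,0.26]
    - [0,-0.92,0.26]
    - [0,-0.5,0.4]
    - [0,0,0.95]
    - [0,0,0.8]
    - [0,0,0.5]
    - [0,0,0]
  rotation:
    - [0,0,0]
    - [0,0,0]
    - [0,0,0]
    - [0,0,0]
    - [0,0,0]
    - [0,0,0]
    - [0,0,0]

```text
clock: 15.65
position: [0.5124, -0.3847, 0.2988]
tool_rot: [0.944, 1.566, 0.626]
force: [0.1, 0.7, 0.6]
grip_width: 0.0
```

Run:
```python
from h import *
im,p=grab('wrist','w8.png')
h=cv2.cvtColor(im,cv2.COLOR_RGB2HSV)
m=((h[...,0]<6)|(h[...,0]>172))&(h[...,1]>130)&(h[...,2]>50)
k,l,st,c=cv2.connectedComponentsWithStats(m.astype(np.uint8))
for i in range(1,k):
    if st[i,4]>25: print('red',np.round(c[i],1),st[i].tolist(),np.round(ray(p,c[i],.010)[0],4),np.round(ray(p,c[i],.015)[0],4))
m=(h[...,2]<60)&(np.arange(420)[:,None]<290)
k,l,st,c=cv2.connectedComponentsWithStats(m.astype(np.uint8))
for i in range(1,k):
    if st[i,4]>80: print('blk',np.round(c[i],1),st[i].tolist(),np.round(ray(p,c[i],.015)[0],4))
cv2.imwrite('pics/c8.png',cv2.resize(im[60:310,130:430],(720,600),interpolation=cv2.INTER_CUBIC)[:,:,::-1])
go([.541,-.396,.29])
```

```text
red [393.3  14. ] [373, 0, 47, 33, 336] [ 0.3583 -0.1823  0.01  ] [ 0.3592 -0.1845  0.015 ]
red [409.4  29.9] [377, 12, 67, 30, 462] [ 0.3824 -0.1663  0.01  ] [ 0.383  -0.1686  0.015 ]
red [275.  180.3] [269, 175, 13, 11, 107] [ 0.5152 -0.3934  0.01  ] [ 0.5143 -0.393   0.015 ]
red [281.9 212.3] [271, 193, 19, 28, 159] [ 0.5647 -0.399   0.01  ] [ 0.5632 -0.3986  0.015 ]
red [334.8 269.1] [331, 266, 8, 8, 47] [ 0.6827 -0.3481  0.01  ] [ 0.6798 -0.3482  0.015 ]
red [331.4 290.4] [328, 286, 8, 9, 52] [ 0.7192 -0.3634  0.01  ] [ 0.7159 -0.3634  0.015 ]
red [237.2 296.2] [235, 288, 6, 17, 36] [ 0.6805 -0.5152  0.01  ] [ 0.6776 -0.5134  0.015 ]
blk [142.1  92.9] [116, 62, 53, 66, 2545] [ 0.3457 -0.5238  0.015 ]
blk [552.4 195.9] [544, 180, 16, 32, 379] [0.6685 0.004  0.015 ]
blk [278.8 196.9] [272, 184, 16, 25, 274] [ 0.5394 -0.3956  0.015 ]
blk [280.5 273.4] [277, 255, 8, 35, 249] [ 0.6596 -0.4326  0.015 ]
blk [258.8 277.7] [250, 265, 17, 25, 337] [ 0.656  -0.4681  0.015 ]
blk [301.8 277.6] [294, 265, 17, 25, 327] [ 0.6777 -0.4025  0.015 ]
blk [333.2 280. ] [329, 272, 9, 16, 100] [ 0.6979 -0.3557  0.015 ]
pos [ 0.5114 -0.3846  0.2989] down err deg 0.24 clock 15.7 q [ 0.22  0.55  0.53  1.52 -0.3   1.16  2.06]
delta units [ 0.3  -0.05  1.05]
turn units [-0.     0.021 -0.035]
```

The wrist measurements put the handle's red ends at x = 0.515 and 0.565 and its black middle at (0.539,-0.396). Target is (0.541,-0.396). Descending.

arm_command:
  delta_pos:
    - [0,-0.05,0.95]
    - [0.9,0,0]
    - [0.95,0,0]
    - [0.95,0,0]
    - [0.95,0,0]
    - [0.95,0,0]
    - [0.95,0,0]
    - [0.9,0,0]
    - [0.5,0,0]
    - [0,0,0]
  rotation:
    - [0,0.02,-0.03]
    - [0,0,0]
    - [0,0,0]
    - [0,0,0]
    - [0,0,0]
    - [0,0,0]
    - [0,0,0]
    - [0,0,0]
    - [0,0,0]
    - [0,0,0]

```text
clock: 16.7
position: [0.532, -0.3942, 0.0837]
tool_rot: [-0.577, 1.569, -0.898]
force: [0.7, -0.6, 0.0]
grip_width: 0.0
```

Run:
```python
from h import *
go([.541,-.396,.064])
```

```text
pos [ 0.532  -0.3942  0.0837] down err deg 0.09 clock 16.7 q [ 0.29  0.82  0.41  1.63 -0.43  0.79  2.14]
delta units [0.66 0.04 0.3 ]
turn units [0.    0.012 0.008]
```

arm_command:
  delta_pos:
    - [0.3,0.04,0.3]
    - [0.3,0,0]
    - [0,0,0]
  rotation:
    - [0,0.01,0]
    - [0,0,0]
    - [0,0,0]

```text
clock: 17.0
position: [0.5426, -0.3968, 0.0674]
tool_rot: [-0.476, 1.567, -0.797]
force: [0.4, -1.1, 1.2]
grip_width: 0.0001
```

Run:
```python
from h import *
go([.541,-.396,.064])
s,_=grab('side','s9.png');a,_=grab('scene','sc9.png')
b=np.hstack([cv2.resize(s[180:330,290:450],(400,375)),cv2.resize(a[150:300,300:460],(400,375))])
cv2.imwrite('pics/b9.png',b[:,:,::-1])
```

```text
pos [ 0.5426 -0.3968  0.0674] down err deg 0.22 clock 17.0 q [ 0.29  0.85  0.4   1.6  -0.44  0.78  2.14]
delta units [ 0.11  0.01 -0.06]
turn units [0.    0.032 0.016]
```

View pics/b9.png

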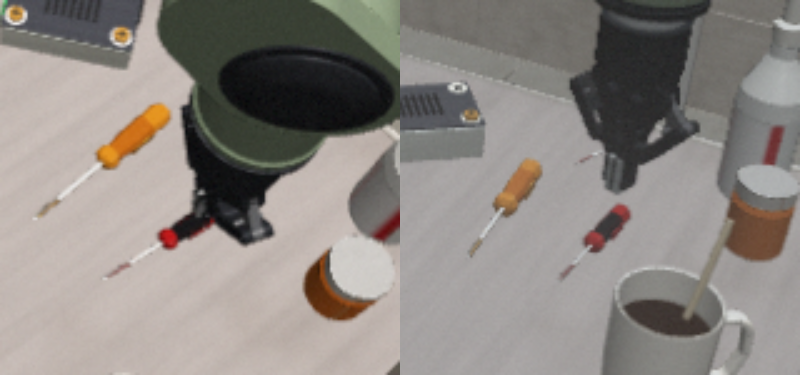

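Both views show the fingertips just above the handle of the red driver next to the amber one, with the other things where they were. Final trim, hold, and hand in.

arm_command:
  delta_pos:
    - [0.1,0.01,-0.05]
    - [0,0,0]
    - [0,0,0]
    - [0,0,0]
    - [0,0,0]
    - [0,0,0]
    - [0,0,0]
    - [0,0,0]
    - [0,0,0]
    - [0,0,0]
  rotation:
    - [0,0.03,0.02]
    - [0,0,0]
    - [0,0,0]
    - [0,0,0]
    - [0,0,0]
    - [0,0,0]
    - [0,0,0]
    - [0,0,0]
    - [0,0,0]
    - [0,0,0]

```text
clock: 18.1
position: [0.5418, -0.3968, 0.0668]
tool_rot: [-0.048, 1.568, -0.37]
force: [0.1, 1.5, 1.0]
grip_width: 0.0001
```

arm_command:
  delta_pos:
    - [0,0,0]
    - [0,0,0]
    - [0,0,0]
    - [0,0,0]
    - [0,0,0]
    - [0,0,0]
    - [0,0,0]
    - [0,0,0]
    - [0,0,0]
    - [0,0,0]
  rotation:
    - [0,0,0]
    - [0,0,0]
    - [0,0,0]
    - [0,0,0]
    - [0,0,0]
    - [0,0,0]
    - [0,0,0]
    - [0,0,0]
    - [0,0,0]
    - [0,0,0]

```text
clock: 19.1
position: [0.5418, -0.3967, 0.0668]
tool_rot: [-0.045, 1.568, -0.367]
force: [0.3, -0.3, 0.2]
grip_width: -0.0003
```

arm_command:
  delta_pos:
    - [0,0,0]
    - [0,0,0]
    - [0,0,0]
    - [0,0,0]
    - [0,0,0]
    - [0,0,0]
    - [0,0,0]
    - [0,0,0]
  rotation:
    - [0,0,0]
    - [0,0,0]
    - [0,0,0]
    - [0,0,0]
    - [0,0,0]
    - [0,0,0]
    - [0,0,0]
    - [0,0,0]

```text
clock: 19.9
position: [0.5418, -0.3967, 0.0668]
tool_rot: [-0.038, 1.568, -0.36]
force: [-1.2, -1.1, -0.4]
grip_width: -0.0002
```

Run:
```python
from h import *
go([.541,-.396,.064]); s=monitor.observe(); print(s['force'],np.abs(s['qd']).max())
print(bot.job_done())
```

```text
pos [ 0.5418 -0.3967  0.0668] down err deg 0.17 clock 19.9 q [ 0.3   0.85  0.4   1.6  -0.44  0.77  2.14]
delta units [ 0.09  0.01 -0.03]
turn units [-0.     0.028  0.001]
[-1.24254772 -1.07255609 -0.43247155] 0.0007274716658043237
the job is handed in; nothing more can be done
None
```

I pointed at the empty screw hole, then the spare screw, then the middle of the middle-sized red-and-black screwdriver's handle. I held still for over 2 s at each. The job was handed in at 19.9 s with the arm still pointing at the handle.

- **Pointing accuracy:** with the jaws shut, the fingertips were about 31, 33 and 34 mm above the three points. They were within about 2 mm sideways of my measured positions, and the tool was within 0.4° of straight down.
- **Travel:** the arm crossed everything with the fingertips about 0.27 m or more above the worktop. It went round the fitted screw in its path and crossed the amber screwdriver near its blade tip.
- **Contact:** the force readings I saw stayed below 2 N, and nothing looked moved in the last pictures.
- **Agreement between views:** the camera views agreed to about 2 mm on the hole and the spare screw. My check of the fingertip height matched the stated 14 mm.
- **Less certain:** the first scene-view estimate of the handle differed by about 8 mm along its length, so I used the closer wrist view.

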